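# Couple the lubricator onto the pump's tilted spring nipple

### The job

Take the round grease coupler out of the tool rack, push its open nose squarely over the slanted nipple on the pump housing, and press until the nipple's jaws snap over the bead on the nose and the spring collar is fully in. Do not let go: the spring would push the coupler back off, so finish while still gripping it and holding the collar down. Leave the other two tools standing in the rack and do not knock over or shove the other things on the table.

Things in the scene. Friction and masses are not known exactly. Their poses are not given: they have to be found in the camera images.
- coupler: Loose round coupler, 180 g, 100 mm long. Origin: centre of its open mouth; z: along it, mouth to rounded end (up in the rack). From the mouth: steel nose 27 mm diameter, bore 17 mm wide, 22 mm deep; bead 36 mm diameter at 24 mm; flange disc 52 mm diameter, 38 to 46 mm; black round grip 32 mm diameter, 46 to 94 mm. Stands nose down in any rack hole, hanging by its flange on the rack's top.
- rack: Fixed aluminium rack plate, 80 x 250 x 41 mm (x, y, z). Origin: centre of its underside, on the table. Three through holes of 41 mm diameter in a row along its y axis, at y = -80, 0 and +80 mm; x axis is across the row. The coupler and two other tools stand in them, in any order.
- tee_driver: Loose bystander in the rack, 89 mm tall: steel flange disc 50 mm, thin 14 mm stem, T bar 56 mm long across the top. Origin at the centre of its lower end, z up.
- square_plug: Loose bystander in the rack, 76 mm tall: steel flange disc 50 mm, square 26 mm black head. Origin at the centre of its lower end, z up.
- housing: Fixed grey pump end housing: foot plate 120 x 100 mm, ribbed block 85 x 75 mm, 62 mm high, the nipple on top leaning 0.40 rad (23 degrees) from vertical to the housing's -x. Origin: underside centre, z up. Two sprung jaws stand beside the nipple at its +y and -y, gap 29 mm, 18 mm above the collar, opening 6 mm each; their posts end 24 mm above the collar, 78 mm over the outsides.
- nipple_seat (a point): Centre of the unpressed spring collar's top face, on the nipple's axis, 95 mm above the table; z points out along the stem (the coupler's z must be parallel to it). The steel stem, 13 mm diameter, stands 12 mm proud of it, tapering to 7 mm. Round it the brass collar, 34 mm diameter, which the coupler's mouth presses; a dark boss, 44 mm diameter, begins 10 mm below.
- collar (a joint): How far the spring collar is pressed in along the nipple's axis, m: 0 at rest, 0.008 fully in (hard stop). With the jaws riding up the bead the push needed is 5 N at first, rising to about 14 N at 2 to 3 mm, then it snaps through and falls to about 5 N from 6.5 mm to the stop. It springs back off if released.
- wash_bottle: Loose bystander: white bottle 60 mm diameter, 150 mm tall, standing. Origin at its underside centre.
- funnel: Loose bystander: steel funnel on a small foot, mouth up, 88 mm diameter, 72 mm tall. Origin at its underside centre.
- centring_ring: Loose bystander: flat steel ring 52 mm diameter, 9 mm high. Origin at its underside centre.
- spanner: Loose bystander: steel spanner 160 mm long, lying flat.
- flange_cap: Loose bystander: aluminium stepped cap, 40 mm diameter, 32 mm tall. Origin at its underside centre.
Not all that is in view belongs to the job. Leave any blue, brown or red look-alike of the housing alone.

How it is judged:
By the outcome, as a careful person would: the job done as asked, in the order asked, and still so for the second after the job is handed in, while the arm keeps its last pose, push and grip.
It also fails if it takes over 42 s, if anything falls off the work surface, if the arm or the gripper's body presses on something with over 40 N, if the wrist force passes 120 N, or if a joint passes its speed limit or range.

### The arm

A 6-joint arm with a two-finger parallel gripper is mounted at the origin on the work surface. World frame = base frame: x ahead of the robot, y to its left, z up, the work surface at z = 0. Lengths are in m, angles in degrees, forces in N, time in s.
With the tool pointing down it reaches from about 0.275 to 0.725 m from the base axis. Payload 5.6 kg.
Tool frame: the origin (TCP) lies midway between the tips of the shut fingers; the grasp point (between the pads) lies 19 mm behind it (ctrl.grip_depth is the z of the grasp point in the tool frame, in m); z points along the fingers, y is the direction in which the jaws open and shut (so a half turn about z gives the same grasp; the last joint's range is limited). The gripper opens to 85 mm and grips with 20 to 120 N. Pads are 22 mm wide; open, the fingers measure 114 mm over their backs; the gripper's body (76 mm by 85 mm) begins 54 mm behind the grasp point. The pads swing forward as they close: fully open they stand 13 mm farther back than shut.
Start: joints at [-51.131, 14.616, 6.199, 0, -81.583, -16.306], TCP at [0.211, -0.508, 0.231] pointing down, gripper open.
Joint ranges: [-168.99, 168.99], [-69.2, 112.95], [-62.41, 85.93], [-164.36, 98.24], [-168.68, -3.75], [-174.98, 174.98]. Speed limits (degrees/s): [147.25, 147.25, 180, 180, 180, 180].

### API

Orientations are given as [roll, pitch, yaw] about the fixed x, y, z axes, in that order (R = Rz(yaw) Ry(pitch) Rx(roll)).
In Python, from rig import monitor, capture, calibration, workorder, ctrl gives the robot as it stands. The module is installed in compiled form; this text tells all that it offers.
- The arm moves only by the tool play_rows, never from a script. Its argument "motion" is text: rows parted by semicolons, each of 7 numbers parted by spaces: the finger opening in m, from 0 to 0.0854, then the shift along the world's x, y, z in m, then the turn, a rotation vector about the world's x, y, z in degrees. In form: grip tx ty tz ax ay az; .... A call has 1 to 10 rows; each row is the pose to reach, as a shift and turn from the pose commanded when the call began; what a row does not reach only later rows make up. A row lasts 1/8 s, in which the tool goes at most 62.5 mm and 10.7 degrees, less where a joint would pass 70% of its speed; a pose out of reach is approached as far as the arm can. A call with a gripper value outside its range is refused whole. The fingers move at their own pace and stop on an object; "force" is the grip in N (left out, the last holds). Time passes only in rows, so rows that repeat a pose let the fingers close. It gives the time, the measured TCP pose, the force and the opening at its end, in the units of the state.
- monitor.sense(): the state, without advancing time (a new reading comes with each control period).
- capture(name): name is "scene" or "top" or "wrist"; returns the picture (384x512x3 uint8, red, green, blue); there is no depth.
- calibration(name): a dict with "mtx" (3x3 intrinsics, pixels), "cam_to_world" (4x4, takes a point from camera to world coordinates). Camera axes: x right, y down, z forward; pixel columns grow to the right and rows downward; lengths in m; the calibration is good to about 2 mm. A picture is of the moment at which its call begins: read the wrist's pose just before it. calibration takes no time and is no camera call; for the wrist camera it gives the pose at the moment of the call.
- workorder.close_job(): hands the job in, once; it reports no verdict.
The state is a dict: "clock": time; "joints": joint angles; "joint_velocities": joint speeds; "joint_efforts": joint torques, N m; "position": TCP position; "ee_rot": TCP orientation; "wrist_force": force on the tool from outside, world axes, zero at the start; "torque": the same for the moment, N m; "finger_gap": finger opening in m.
Only numpy, scipy, OpenCV 4.12 (cv2) and the standard library are available. Lean on these libraries where they do the work, as an engineer would, in place of code of your own. Each camera call takes 0.05 s, during which the arm holds its last target.

## Working session

There is one attempt and no reset: what is moved stays moved. The work goes in short steps, Python scripts to look and compute and a tool call to move; the robot and the scene stay as the last step left them, time stands still between calls to the robot, and variables do not carry over. Pictures are saved under pics/ and viewed, and the job is handed in when it is done.

Besides the shell and the picture viewer there is one more tool, called by a JSON object that holds its "method" and its "body". play_rows: Moves the arm, as the interface text tells. Its arguments: {"type":"object","properties":{"motion":{"type":"string"},"force":{"type":"number"}},"required":["motion"]}

```bash
mkdir -p pics; python3 - <<'E'
from rig import monitor,capture,calibration,ctrl
import cv2,numpy as np
for n in ["scene","top","wrist"]:
    c=calibration(n); im=capture(n); cv2.imwrite(f"pics/{n}0.png",im[:,:,::-1]); print(n,np.round(c["mtx"],1).tolist(),np.round(c["cam_to_world"],4).tolist())
print(monitor.sense(),ctrl.grip_depth)
E
```

```text
scene [[431.6, 0.0, 255.1], [0.0, 431.6, 198.4], [0.0, 0.0, 1.0]] [[-0.8647, 0.3359, -0.3735, 1.0854], [0.5023, 0.5896, -0.6326, 0.8375], [0.0077, -0.7345, -0.6785, 0.9931], [0.0, 0.0, 0.0, 1.0]]
top [[414.0, 0.0, 245.8], [0.0, 414.0, 189.3], [0.0, 0.0, 1.0]] [[-0.0166, -0.9842, 0.1763, 0.3227], [-0.9999, 0.0164, -0.003, -0.0137], [0.0001, -0.1764, -0.9843, 1.61], [0.0, 0.0, 0.0, 1.0]]
wrist [[278.7, 0.0, 255.6], [0.0, 278.7, 188.9], [0.0, 0.0, 1.0]] [[-0.3833, 0.8802, 0.2798, 0.1395], [0.9236, 0.3646, 0.1182, -0.5391], [0.002, 0.3038, -0.9527, 0.3728], [0.0, 0.0, 0.0, 1.0]]
{'clock': 0.15, 'joints': array([-5.11322429e+01,  1.46458573e+01,  6.14659558e+00, -1.85426709e-02,
       -8.15840326e+01, -1.63068575e+01]), 'joint_velocities': array([ 0.14509972, -0.14565502,  0.2624231 ,  0.12159882,  0.02259921,
        0.01031483]), 'joint_efforts': array([-3.84929190e-04, -3.86941946e+01,  2.38081276e+01,  5.36657497e+00,
       -4.57176066e-03,  7.30924569e-06]), 'position': array([ 0.21090716, -0.50754252,  0.23059503]), 'ee_rot': array([ 1.79914907e+02, -5.78635244e-03, -1.57441823e+02]), 'wrist_force': array([-0.13068068,  1.2008084 , -0.49294329]), 'torque': array([ 0.02384855, -0.03203286, -0.0221355 ]), 'finger_gap': 0.08511155707818528} -0.0187
```

View pics/scene0.png

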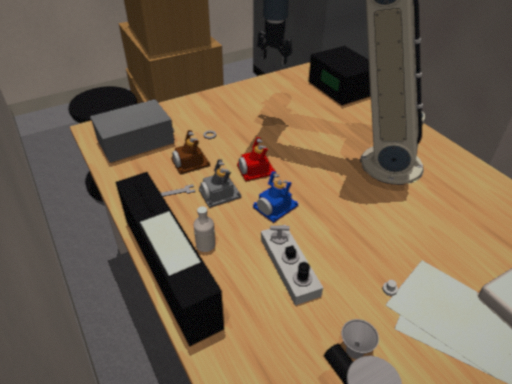

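View pics/top0.png

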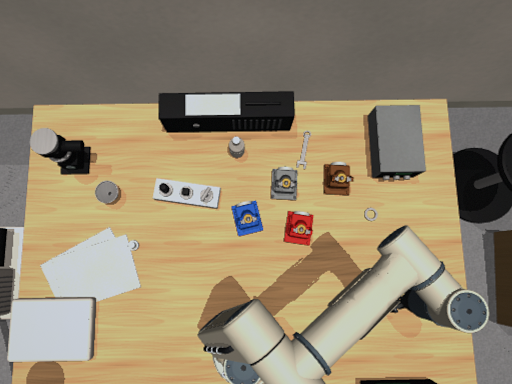

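View pics/wrist0.png

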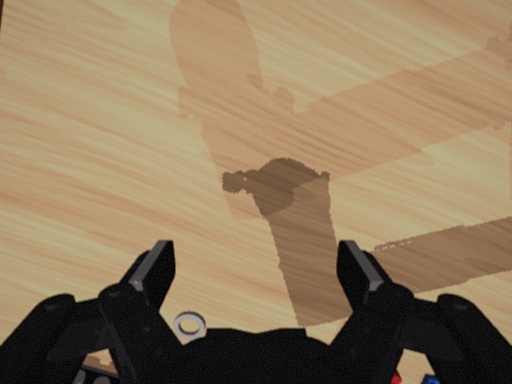

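```bash
python3 - <<'E'
import cv2,numpy as np
t=cv2.imread("pics/top0.png"); s=cv2.imread("pics/scene0.png")
a=cv2.resize(t[165:225,140:310],None,fx=4.5,fy=4.5,interpolation=cv2.INTER_CUBIC)
b=cv2.resize(s[150:310,190:330],None,fx=3.5,fy=3.5,interpolation=cv2.INTER_CUBIC)
cv2.imwrite("pics/c1.png",a);cv2.imwrite("pics/c2.png",b)
E
```

```text
(no output)
```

View pics/c1.png

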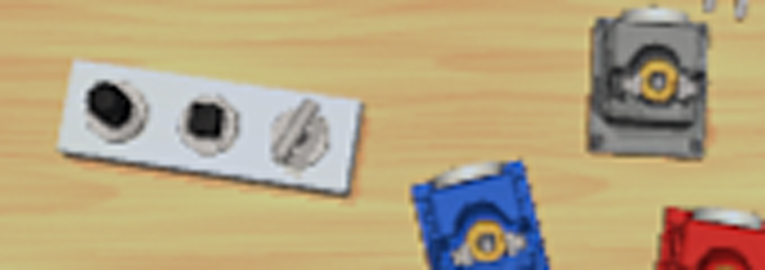

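View pics/c2.png

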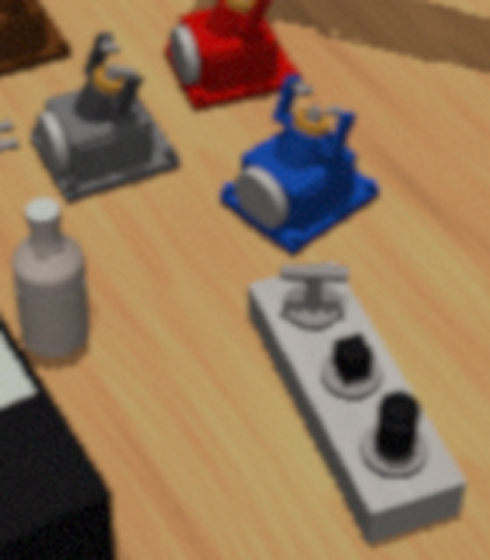

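```bash
cat > h.py <<'E'
from rig import monitor,capture,calibration,ctrl
import cv2,numpy as np
def ray(cal,u,v):
    K=cal["mtx"];T=cal["cam_to_world"]
    d=T[:3,:3]@np.linalg.solve(K,np.array([u,v,1.0]));return T[:3,3],d
def on(cal,u,v,z):
    o,d=ray(cal,u,v);return o+d*(z-o[2])/d[2]
def proj(cal,p):
    T=cal["cam_to_world"];q=T[:3,:3].T@(np.asarray(p)-T[:3,3]);q=cal["mtx"]@q;return q[:2]/q[2]
def two(r1,r2):
    (o1,d1),(o2,d2)=r1,r2;d1=d1/np.linalg.norm(d1);d2=d2/np.linalg.norm(d2)
    A=np.stack([d1,-d2],1);s=np.linalg.lstsq(A,o2-o1,rcond=None)[0]
    a=o1+s[0]*d1;b=o2+s[1]*d2;return (a+b)/2,np.linalg.norm(a-b)
E
python3 - <<'E'
from h import *
c=calibration("top")
cr=lambda u,v:(140+u/4.5-.5,165+v/4.5-.5)
for n,u,v,z in [("coup flange",116,112,.049),("plug fl",208,125,.049),("tee fl",300,138,.049),("rack",75,60,.041),("rack",362,103,.041),("rack",350,195,.041),("rack",60,153,.041),("collar",658,82,.095),("foot",588,155,.008),("foot",703,158,.008),("coupler top",103,100,.1),
 ("blocktop",597,20,.062),("blocktop",706,25,.062),("blk",606,115,.062),("blk",694,122,.062)]:
    print(n,np.round(on(c,*cr(u,v),z),4))
E
```

```text
coup flange [0.6071 0.29   0.049 ]
plug fl [0.5945 0.2116 0.049 ]
tee fl [0.582  0.1334 0.049 ]
rack [0.6545 0.3277 0.041 ]
rack [0.6128 0.0811 0.041 ]
rack [0.5336 0.0917 0.041 ]
rack [0.5738 0.3387 0.041 ]
collar [ 0.6165 -0.1675  0.095 ]
foot [ 0.5697 -0.1132  0.008 ]
foot [ 0.5654 -0.2132  0.008 ]
coupler top [0.608 0.291 0.1  ]
blocktop [ 0.6775 -0.1207  0.062 ]
blocktop [ 0.6716 -0.2134  0.062 ]
blk [ 0.5952 -0.126   0.062 ]
blk [ 0.588 -0.2    0.062]
```

{"method": "play_rows", "body": {"motion": "0.085 0.04 0.042 0 0 0 6; 0.085 0.08 0.084 0 0 0 12; 0.085 0.12 0.126 0 0 0 18; 0.085 0.16 0.168 0 0 0 24; 0.085 0.20 0.21 0 0 0 30; 0.085 0.24 0.252 0 0 0 36; 0.085 0.28 0.294 0 0 0 42; 0.085 0.32 0.336 0 0 0 48; 0.085 0.36 0.378 0 0 0 54; 0.085 0.39 0.42 0 0 0 58.6"}}

```text
clock: 1.4
position: [0.6021, -0.0862, 0.2305]
ee_rot: [179.9, -0.0, -98.7]
wrist_force: [0.1, -0.9, -0.1]
finger_gap: 0.0847
```

```bash
python3 - <<'E'
from h import *
import pickle
s=monitor.sense();c=calibration("wrist");im=capture("wrist");c2=calibration("wrist");cv2.imwrite("pics/w1.png",im[:,:,::-1])
pickle.dump(c2,open("w1.pkl","wb"))
print(s["clock"],s["position"],s["ee_rot"],np.round(c["cam_to_world"][:3,3]-c2["cam_to_world"][:3,3],4),c2["cam_to_world"].round(3).tolist())
E
```

```text
1.4 [ 0.60209624 -0.08618068  0.23054985] [ 1.79938091e+02 -9.52202984e-03 -9.86547883e+01] [-0.0029 -0.0043  0.0014] [[-0.99, 0.138, 0.043, 0.594], [0.144, 0.942, 0.302, -0.16], [0.001, 0.305, -0.952, 0.371], [0.0, 0.0, 0.0, 1.0]]
```

View pics/w1.png

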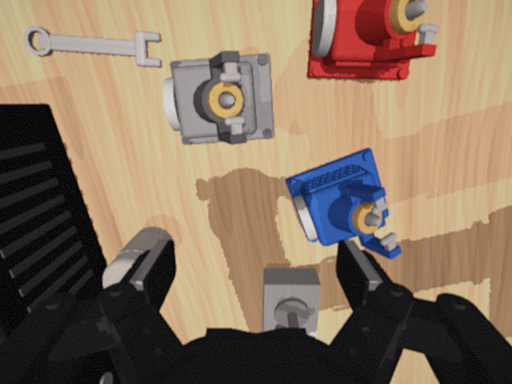

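```bash
python3 - <<'E'
from h import *
import pickle
s=monitor.sense();c=calibration("wrist");im=capture("wrist");c2=calibration("wrist");cv2.imwrite("pics/w2.png",im[:,:,::-1])
pickle.dump(c,open("w2.pkl","wb"))
print(s["clock"],s["position"],s["ee_rot"],np.round(c["cam_to_world"][:3,3]-c2["cam_to_world"][:3,3],4),c["cam_to_world"].round(3).tolist())
cv2.imwrite("pics/w2c.png",cv2.resize(im[40:155,155:285,::-1],None,fx=5,fy=5,interpolation=cv2.INTER_CUBIC))
E
```

```text
1.45 [ 0.60454362 -0.08159407  0.22925678] [ 1.79921349e+02  8.01733916e-02 -9.82843468e+01] [ 0.0018  0.0021 -0.0001] [[-0.99, 0.138, 0.043, 0.594], [0.144, 0.942, 0.302, -0.16], [0.001, 0.305, -0.952, 0.371], [0.0, 0.0, 0.0, 1.0]]
```

View pics/w2c.png

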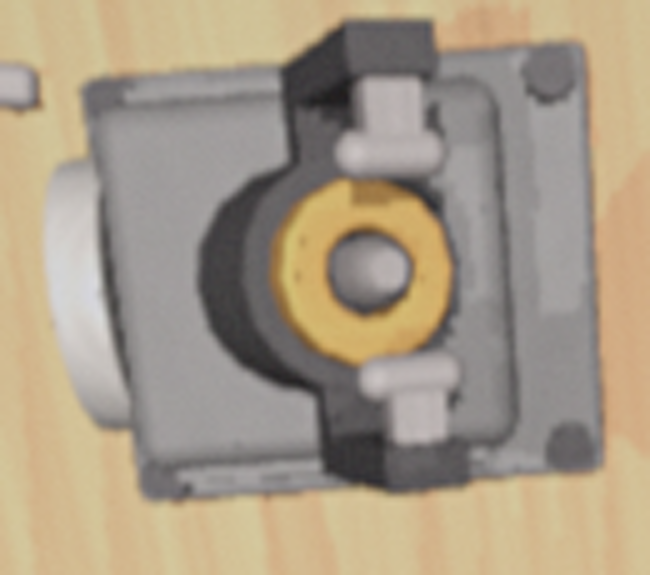

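```bash
cat >> h.py <<'E'
def ring(im,box):
    u0,v0,u1,v1=box
    hsv=cv2.cvtColor(im,cv2.COLOR_RGB2HSV)
    m=cv2.inRange(hsv,(15,120,120),(32,255,255))
    k=np.zeros_like(m);k[v0:v1,u0:u1]=m[v0:v1,u0:u1]
    cs,_=cv2.findContours(k,cv2.RETR_EXTERNAL,cv2.CHAIN_APPROX_NONE)
    c=max(cs,key=cv2.contourArea);hull=cv2.convexHull(c)
    return cv2.fitEllipse(hull)
E
python3 - <<'E'
from h import *
import pickle
for i in range(6):
    s=monitor.sense();c=calibration("wrist");im=capture("wrist")
    e=ring(im,(190,65,260,135))
    print(s["clock"],s["position"].round(4),s["ee_rot"].round(2),[np.round(x,2) for x in e],on(c,*e[0],.095).round(4))
cv2.imwrite("pics/w3.png",im[:,:,::-1]);pickle.dump(c,open("w3.pkl","wb"))
f=lambda u,v,z:on(c,155+u/5-.4,40+v/5-.4,z)
for a,b,z in [((583,45),(603,465),.005),((90,80),(583,45),.005),((150,498),(603,465),.005),((390,150),(410,378),.113),((388,46),(425,468),.118)]:
    p,q=f(*a,z),f(*b,z);print(p.round(4),q.round(4),np.linalg.norm(p-q).round(4),np.degrees(np.arctan2(*(q-p)[1::-1])).round(2))
E
```

```text
1.5 [ 0.6029 -0.0839  0.2292] [ 1.7986e+02  3.0000e-02 -9.8500e+01] [array([225.14,  96.87]), array([35.36, 36.81]), np.float64(158.58)] [ 0.6193 -0.1692  0.095 ]
1.55 [ 0.6018 -0.0857  0.2298] [ 1.7987e+02 -1.0000e-02 -9.8650e+01] [array([224.21,  99.2 ]), array([35.19, 36.31]), np.float64(149.24)] [ 0.6193 -0.1693  0.095 ]
1.6 [ 0.6012 -0.087   0.2304] [ 1.7991e+02 -2.0000e-02 -9.8760e+01] [array([223.81, 100.86]), array([34.86, 36.8 ]), np.float64(150.11)] [ 0.6193 -0.1693  0.095 ]
1.65 [ 0.6008 -0.0879  0.2309] [ 1.7995e+02 -2.0000e-02 -9.8830e+01] [array([223.72, 101.93]), array([34.87, 36.06]), np.float64(161.97)] [ 0.6193 -0.1692  0.095 ]
1.7 [ 0.6006 -0.0884  0.2312] [ 1.7998e+02 -1.0000e-02 -9.8880e+01] [array([223.71, 102.58]), array([34.7 , 36.04]), np.float64(143.87)] [ 0.6193 -0.1692  0.095 ]
1.75 [ 0.6006 -0.0887  0.2315] [-1.7999e+02 -1.0000e-02 -9.8910e+01] [array([223.66, 102.8 ]), array([34.75, 35.77]), np.float64(136.77)] [ 0.6193 -0.1693  0.095 ]
[ 0.5612 -0.2221  0.005 ] [ 0.5698 -0.1231  0.005 ] 0.0994 85.06
[ 0.6797 -0.233   0.005 ] [ 0.5612 -0.2221  0.005 ] 0.1189 174.75
[ 0.6886 -0.1331  0.005 ] [ 0.5698 -0.1231  0.005 ] 0.1192 175.19
[ 0.6045 -0.1949  0.113 ] [ 0.6078 -0.1568  0.113 ] 0.0382 85.07
[ 0.6017 -0.2101  0.118 ] [ 0.6075 -0.141   0.118 ] 0.0693 85.16
```

```bash
python3 - <<'E'
from h import *
import pickle
im=cv2.imread("pics/w3.png");cv2.imwrite("pics/w3c.png",cv2.resize(im[40:155,155:285],None,fx=5,fy=5,interpolation=cv2.INTER_CUBIC))
E
```

```text
(no output)
```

View pics/w3c.png

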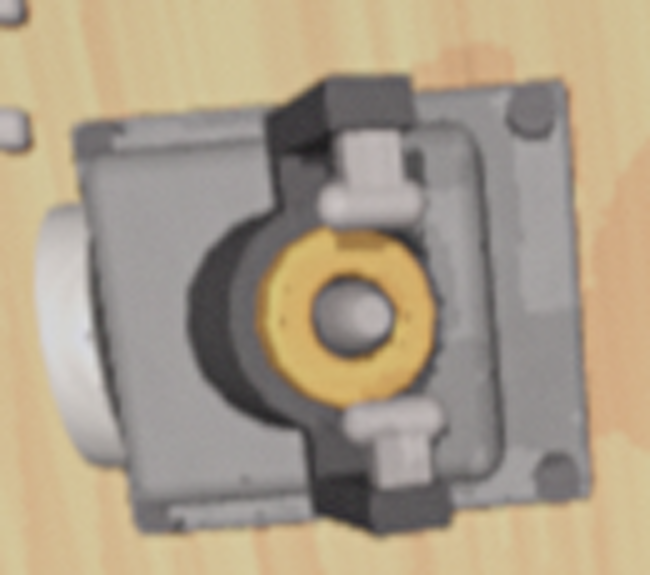

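```bash
python3 - <<'E'
from h import *
import pickle
c=pickle.load(open("w3.pkl","rb"))
print(c["cam_to_world"].round(4)[:3,3])
f=lambda u,v,z:on(c,155+u/5-.4,40+v/5-.4,z)
for a,b,z in [((565,80),(590,495),.005),((75,128),(565,80),.005),((140,530),(590,495),.005),((372,205),(393,420),.113),((370,100),(405,505),.118),((352,316),(352,317),.095),((362,316),(362,316),.107)]:
    p,q=f(*a,z),f(*b,z);print(p.round(4),q.round(4),((p+q)/2).round(4),np.linalg.norm(p-q).round(4),np.degrees(np.arctan2(*(q-p)[1::-1])).round(2))
E
```

```text
[ 0.5888 -0.1671  0.3738]
[ 0.5666 -0.2152  0.005 ] [ 0.5742 -0.1159  0.005 ] [ 0.5704 -0.1656  0.005 ] 0.0996 85.6
[ 0.6859 -0.2232  0.005 ] [ 0.5666 -0.2152  0.005 ] [ 0.6262 -0.2192  0.005 ] 0.1196 176.17
[ 0.6931 -0.1253  0.005 ] [ 0.5742 -0.1159  0.005 ] [ 0.6337 -0.1206  0.005 ] 0.1193 175.49
[ 0.6092 -0.1867  0.113 ] [ 0.6122 -0.15    0.113 ] [ 0.6107 -0.1683  0.113 ] 0.0368 85.39
[ 0.6061 -0.2025  0.118 ] [ 0.6123 -0.135   0.118 ] [ 0.6092 -0.1688  0.118 ] 0.0677 84.8
[ 0.6181 -0.1691  0.095 ] [ 0.6181 -0.1689  0.095 ] [ 0.6181 -0.169   0.095 ] 0.0002 79.16
[ 0.615  -0.1687  0.107 ] [ 0.615  -0.1687  0.107 ] [ 0.615  -0.1687  0.107 ] 0.0 0.0
```

{"method": "play_rows", "body": {"motion": "0.085 0 0.055 0 0 0 0; 0.085 0 0.115 0 0 0 0; 0.085 0 0.175 0 0 0 0; 0.085 0 0.235 0 0 0 0; 0.085 0.003 0.29 0 0 0 0; 0.085 0.005 0.335 0 0 0 0; 0.085 0.006 0.365 0 0 0 0; 0.085 0.006 0.38 0 0 0 0; 0.085 0.006 0.38 0 0 0 0; 0.085 0.006 0.38 0 0 0 0"}}

```text
clock: 3.05
position: [0.6073, 0.2907, 0.2318]
ee_rot: [-180.0, 0.0, -98.9]
wrist_force: [0.0, -0.2, 0.2]
finger_gap: 0.0848
```

```bash
python3 - <<'E'
from h import *
import pickle
s=monitor.sense();c=calibration("wrist");im=capture("wrist");c2=calibration("wrist");cv2.imwrite("pics/w4.png",im[:,:,::-1])
pickle.dump(c,open("w4.pkl","wb"))
print(s["clock"],s["position"],s["ee_rot"],np.round(c["cam_to_world"][:3,3]-c2["cam_to_world"][:3,3],4),c["cam_to_world"].round(3).tolist())
cv2.imwrite("pics/w4c.png",cv2.resize(im[140:340,170:350,::-1],None,fx=3,fy=3,interpolation=cv2.INTER_CUBIC))
print(proj(c,(.607,.29,.049)))
E
```

```text
3.05 [0.60732655 0.29067274 0.23175899] [-1.79974171e+02  2.84367623e-03 -9.89147482e+01] [ 0.      0.     -0.0001] [[-0.988, 0.148, 0.048, 0.595], [0.155, 0.941, 0.3, 0.212], [-0.0, 0.304, -0.953, 0.374], [0.0, 0.0, 0.0, 1.0]]
[256.26459229 168.860445  ]
```

View pics/w4.png

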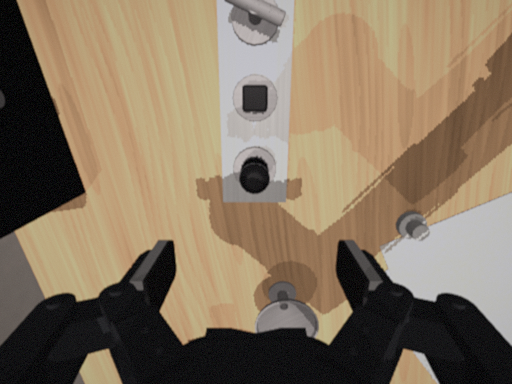

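View pics/w4c.png

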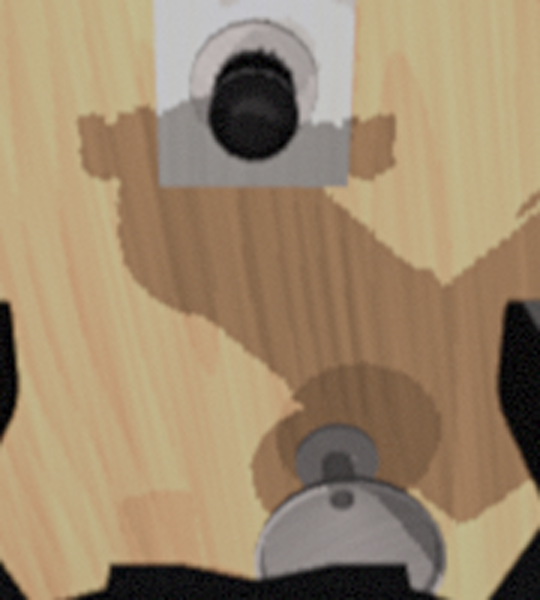

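```bash
python3 - <<'E'
from h import *
import pickle
c=pickle.load(open("w4.pkl","rb"))
f=lambda u,v,z:on(c,170+u/3-.33,140+v/3-.33,z).round(4)
print("flange",f(253.5,83,.049),f(190,83,.049),f(317,83,.049),f(253.5,20,.049))
print("top of grip",f(254,112,.103),f(210,110,.099),f(298,110,.099))
g=lambda u,v,z:on(c,u,v,z).round(4)
print("plug",g(255,98,.049),"tee",g(256,21,.049))
print("rack end",f(160,187,.041),f(347,185,.041), "tee end pix", f(160,0,.041))
p,q=g(255,98,.049),g(254.2,167.3,.049);print(np.linalg.norm(p-q),np.degrees(np.arctan2(*(q-p)[1::-1])))
E
```

```text
flange [0.6092 0.2878 0.049 ] [0.6342 0.2838 0.049 ] [0.5842 0.2917 0.049 ] [0.6052 0.263  0.049 ]
top of grip [0.6083 0.2851 0.103 ] [0.6232 0.2832 0.099 ] [0.5936 0.2878 0.099 ]
plug [0.5959 0.2101 0.049 ] tee [0.5832 0.1361 0.049 ]
rack end [0.6558 0.3281 0.041 ] [0.5773 0.3395 0.041 ] tee end pix [0.6408 0.2506 0.041 ]
0.07871467461661771 80.34621391146347
```

{"method": "play_rows", "body": {"motion": "0.085 0.002 -0.003 -0.04 0 0 0; 0.085 0.002 -0.003 -0.085 0 0 0; 0.085 0.002 -0.003 -0.125 0 0 0; 0.085 0.002 -0.003 -0.155 0 0 0; 0.085 0.002 -0.003 -0.175 0 0 0; 0.085 0.002 -0.003 -0.175 0 0 0; 0.085 0.002 -0.003 -0.175 0 0 0", "force": 60}}

```text
clock: 3.98
position: [0.6099, 0.2889, 0.0578]
ee_rot: [-179.9, 0.1, -98.9]
wrist_force: [0.1, -0.7, 1.1]
finger_gap: 0.0853
```

```bash
python3 - <<'E'
from h import *
im=capture("wrist");cv2.imwrite("pics/w5.png",im[:,:,::-1])
im=capture("scene");cv2.imwrite("pics/s5.png",cv2.resize(im[150:340,190:400,::-1],None,fx=3,fy=3))
s=monitor.sense();print(s["position"],s["ee_rot"],s["wrist_force"])
E
```

```text
[0.60991184 0.28929172 0.05798676] [-1.79880232e+02  1.00529251e-01 -9.88486822e+01] [0.93628516 0.11895265 0.72304606]
```

View pics/w5.png

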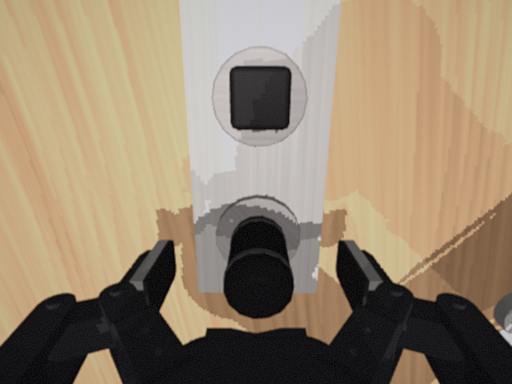

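View pics/s5.png

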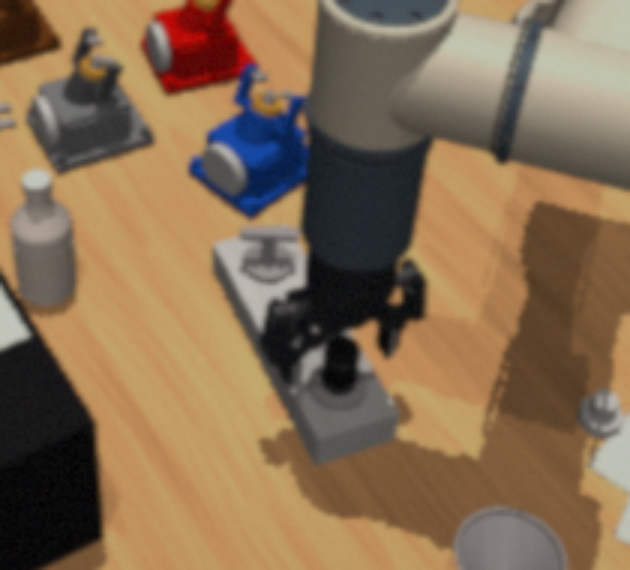

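{"method": "play_rows", "body": {"motion": "0.05 0 0 0 0 0 0; 0.02 0 0 0 0 0 0; 0.02 0 0 0 0 0 0; 0.02 0 0 0 0 0 0; 0.02 0 0 0 0 0 0; 0.02 0 0 0 0 0 0", "force": 80}}

```text
clock: 4.82
position: [0.6092, 0.2893, 0.0567]
ee_rot: [-180.0, 0.0, -98.8]
wrist_force: [-0.8, 0.5, 4.3]
finger_gap: 0.03
```

```bash
python3 - <<'E'
from h import *
im=capture("wrist");cv2.imwrite("pics/w6.png",im[:,:,::-1])
s=monitor.sense();print(s["position"],s["ee_rot"],s["wrist_force"],s["finger_gap"])
E
```

```text
[0.60921947 0.2892905  0.05671521] [-1.79969023e+02  2.51657474e-02 -9.88279730e+01] [-1.26809903  0.35730994  4.66693145] 0.03029397021178547
```

View pics/w6.png

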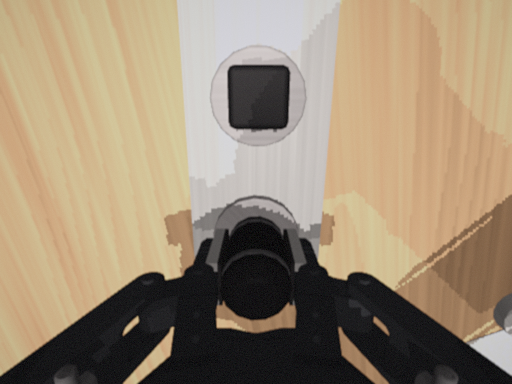

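{"method": "play_rows", "body": {"motion": "0.02 0 0 0.015 0 0 0; 0.02 0 0 0.045 0 0 0; 0.02 0 0 0.085 0 0 0; 0.02 0 0 0.13 0 0 0; 0.02 0 0 0.165 0 0 0; 0.02 0 0 0.185 0 0 0; 0.02 0 0 0.185 0 0 0; 0.02 0 0 0.185 0 0 0"}}

```text
clock: 5.88
position: [0.6084, 0.289, 0.2397]
ee_rot: [179.9, -0.1, -98.8]
wrist_force: [0.3, -0.7, -2.4]
finger_gap: 0.0305
```

```bash
python3 - <<'E'
from h import *
import pickle
s=monitor.sense();c=calibration("wrist");im=capture("wrist");cv2.imwrite("pics/w7.png",im[:,:,::-1]);pickle.dump((c,s["position"],s["ee_rot"]),open("w7.pkl","wb"))
cv2.imwrite("pics/w7c.png",cv2.resize(im[120:330,170:350,::-1],None,fx=3.2,fy=3.2,interpolation=cv2.INTER_CUBIC))
im=capture("scene");cv2.imwrite("pics/s7.png",cv2.resize(im[100:300,200:400,::-1],None,fx=3,fy=3))
print(s["position"],s["ee_rot"],s["wrist_force"],s["finger_gap"])
E
```

```text
[0.60843843 0.28895336 0.23973648] [ 1.79868620e+02 -7.39256239e-02 -9.88402160e+01] [ 0.32177339 -0.67735591 -2.39293285] 0.030515589942889464
```

View pics/w7c.png

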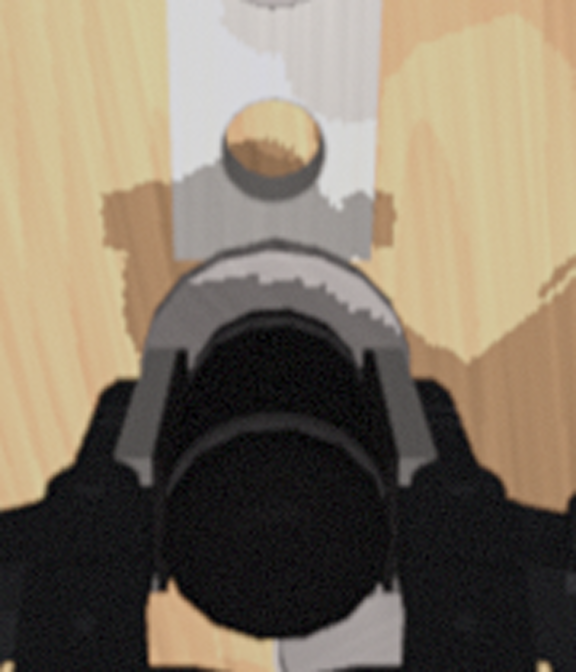

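View pics/s7.png

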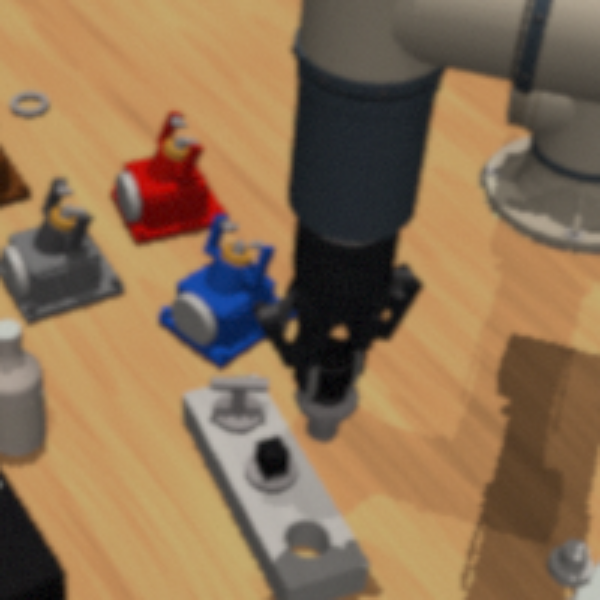

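```bash
cat >> h.py <<'E'
from scipy.spatial.transform import Rotation as Rn
def TR(rpy): return Rn.from_euler("xyz",rpy,degrees=True).as_matrix()
E
python3 - <<'E'
from h import *
import pickle
c,p,e=pickle.load(open("w7.pkl","rb"));R=TR(e)
n=-R[:,2]
def onpl(u,v,d): # plane at tool z=d
    u=170+(u+.5)/3.2-.5;v=120+(v+.5)/3.2-.5
    o,dd=ray(c,u,v);q=p+R[:,2]*d;t=((q-o)@n)/(dd@n);return (R.T@(o+dd*t-p)*1000).round(2)
for d in (.0077,):
    print("front",onpl(276,250,d),"left",onpl(147,345,d),"right",onpl(410,345,d))
print("bottomrim",onpl(276,240,.0157))
# grip end: rounded, top face at coupler z 94 approx
print("grip",onpl(163,510,-.036),onpl(390,510,-.036),onpl(277,640,-.04))
t=calibration("wrist")["cam_to_world"];print((R.T@(t[:3,3]-p)).round(4),(R.T@t[:3,:3]).round(3).tolist())
E
```

```text
front [26.11 -0.35  7.7 ] left [  7.51 -24.17   7.7 ] right [ 7.49 24.4   7.7 ]
bottomrim [25.26 -0.34 15.7 ]
grip [  3.15 -16.16 -36.  ] [  3.14  15.51 -36.  ] [-15.53  -0.26 -40.  ]
[ 0.0793 -0.0006 -0.1421] [[-0.0, -0.953, -0.303], [1.0, -0.0, -0.0], [-0.0, -0.303, 0.953]]
```

{"method": "play_rows", "body": {"motion": "0.02 0 -0.03 0.01 0 0 0; 0.02 0 -0.08 0.01 -0.2 -2.5 0; 0.02 -0.005 -0.135 0.01 -0.5 -6 0; 0.02 -0.01 -0.19 0.01 -0.8 -10 0; 0.02 -0.015 -0.245 0.01 -1.1 -14 0; 0.02 -0.02 -0.3 0.01 -1.4 -18 0; 0.02 -0.025 -0.355 0.01 -1.65 -21 0; 0.02 -0.03 -0.405 0.005 -1.76 -22.85 0; 0.02 -0.031 -0.44 -0.01 -1.76 -22.85 0; 0.02 -0.031 -0.455 -0.02 -1.76 -22.85 0"}}

```text
clock: 7.22
position: [0.5763, -0.1687, 0.2206]
ee_rot: [-157.2, 1.7, -98.7]
wrist_force: [-1.1, 0.1, -1.2]
finger_gap: 0.0302
```

{"method": "play_rows", "body": {"motion": "0.02 0 0 -0.015 0 0 0; 0.02 0 0 -0.028 0 0 0; 0.02 0 0 -0.028 0 0 0; 0.02 0 0 -0.028 0 0 0"}}

```text
clock: 7.72
position: [0.5783, -0.1659, 0.194]
ee_rot: [-157.1, 1.7, -98.5]
wrist_force: [-0.2, -0.3, -1.3]
finger_gap: 0.0304
```

```bash
python3 - <<'E'
from h import *
import pickle
s=monitor.sense();c=calibration("wrist");im=capture("wrist");cv2.imwrite("pics/w8.png",im[:,:,::-1]);pickle.dump((c,s["position"],s["ee_rot"]),open("w8.pkl","wb"))
im=capture("scene");cv2.imwrite("pics/s8f.png",im[:,:,::-1]);cv2.imwrite("pics/s8.png",cv2.resize(im[80:250,150:330,::-1],None,fx=3.5,fy=3.5,interpolation=cv2.INTER_CUBIC))
im=capture("top");cv2.imwrite("pics/t8.png",im[:,:,::-1])
print(s["clock"],s["position"],s["ee_rot"],s["wrist_force"],s["finger_gap"],s["joints"].round(1))
R=TR(s["ee_rot"]);n=np.array([-.3883,.0299,.921]);print("tilt err",-R[:,2],n)
print("mouth",s["position"]+R[:,2]*.0537)
E
```

```text
7.725 [ 0.5782759  -0.16588103  0.19395131] [-157.09603403    1.70074596  -98.45494103] [-0.18683444 -0.29460244 -1.31920679] 0.03043055433437219 [ -0.1   6.8 -14.3   2.4 -46.1 -10. ]
tilt err [-0.38897768  0.03018071  0.92075267] [-0.3883  0.0299  0.921 ]
mouth [ 0.599164   -0.16750173  0.14450689]
```

View pics/w8.png

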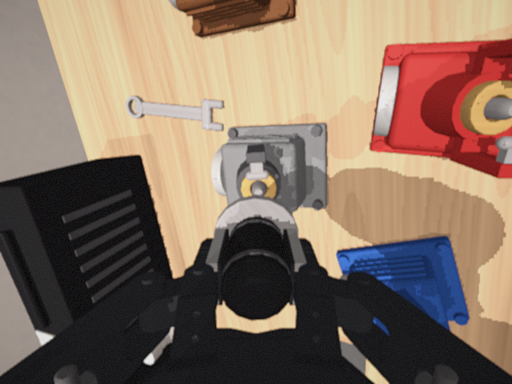

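View pics/s8.png

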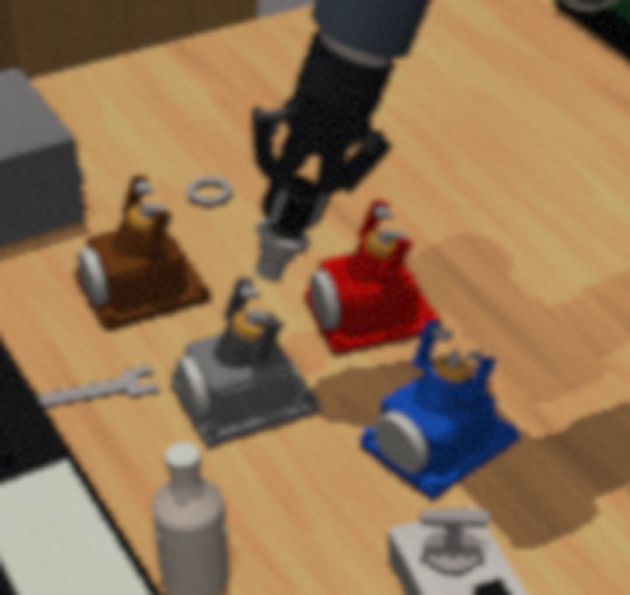

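```bash
python3 - <<'E'
from h import *
import pickle
c,p,e=pickle.load(open("w8.pkl","rb"))
n=np.array([-.3883,.0299,.921]);S=np.array([.618,-.169,.095])
im=cv2.imread("pics/w8.png")
x0,y0,k=210,110,6
def d(q,col):
    u=proj(c,q);u=((u-[x0,y0]+.5)*k-.5);return tuple(int(t) for t in u.round())
cr=cv2.resize(im[y0:y0+100,x0:x0+130],None,fx=k,fy=k,interpolation=cv2.INTER_CUBIC)
raw=cr.copy()
xh=np.array([.997,-.0767,0]);yh=np.array([.0767,.997,0]);xx=np.cross(yh,n)
pts=[S+.017*(np.cos(a)*xx+np.sin(a)*yh) for a in np.linspace(0,6.28,40)]
cv2.polylines(cr,[np.array([d(q,0) for q in pts])],True,(0,0,255),1)
cv2.line(cr,d(S,0),d(S+n*.012,0),(0,255,0),1)
for s in(-1,1): cv2.circle(cr,d(S+n*.018+s*yh*.0145,0),3,(255,0,255),1);cv2.circle(cr,d(S+n*.024+s*yh*.039,0),3,(255,255,0),1)
cv2.imwrite("pics/w8c.png",cr)
print(proj(c,S),proj(c,S+n*.012))
E
```

```text
[258.04238009 188.64459795] [258.14375565 192.70113738]
```

View pics/w8c.png

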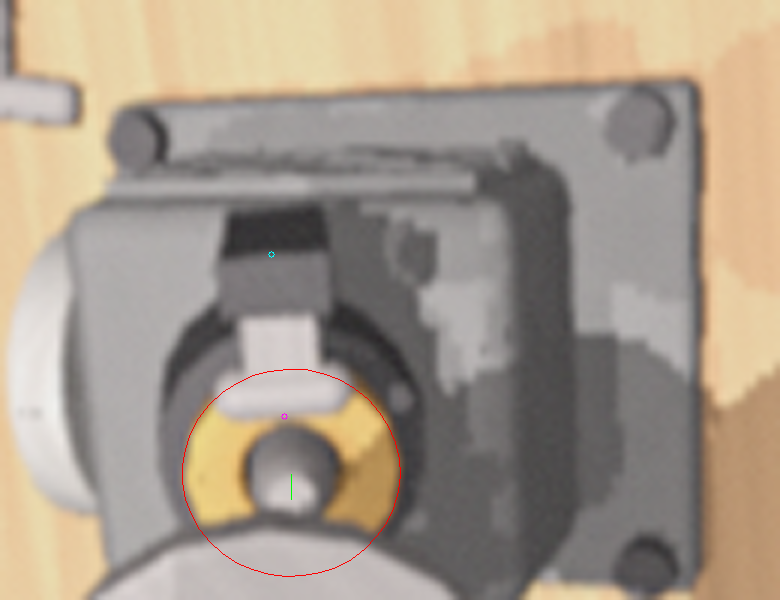

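{"method": "play_rows", "body": {"motion": "0.02 0.002 0 -0.008 0 0 0; 0.02 0.006 -0.0005 -0.018 0 0 0; 0.02 0.0088 -0.0008 -0.0257 0 0 0; 0.02 0.0088 -0.0008 -0.0257 0 0 0; 0.02 0.0088 -0.0008 -0.0257 0 0 0", "force": 100}}

```text
clock: 8.5
position: [0.587, -0.1668, 0.1677]
ee_rot: [-157.1, 1.7, -98.5]
wrist_force: [-0.2, 0.5, -1.3]
finger_gap: 0.0298
```

```bash
cat >> h.py <<'E'
N=np.array([-.3883,.0299,.921]);S=np.array([.618,-.169,.095])
def rep():
    s=monitor.sense();R=TR(s["ee_rot"]);m=s["position"]+R[:,2]*.0537-S
    a=m@N;l=m-a*N;yh=np.array([.0767,.997,0])
    print(s["clock"],"along mm",(a*1e3).round(2),"lat",(l*1e3).round(2),"xp,yp",(l@np.cross(yh,N)*1e3).round(2),(l@yh*1e3).round(2),"axis err deg",np.degrees(np.arccos(min(1,-R[:,2]@N))).round(2),"F",s["wrist_force"].round(1),"along",(s["wrist_force"]@N).round(1),"gap",s["finger_gap"].round(4))
    return s
E
python3 - <<'E'
from h import *
s=rep()
c=calibration("wrist");im=capture("wrist")
im2=capture("scene")
cv2.imwrite("pics/w9c.png",cv2.resize(im[110:330,170:350,::-1],None,fx=2.7,fy=2.7,interpolation=cv2.INTER_CUBIC))
cv2.imwrite("pics/s9.png",cv2.resize(im2[130:220,180:280,::-1],None,fx=6,fy=6,interpolation=cv2.INTER_CUBIC))
rep()
E
```

```text
Traceback (most recent call last):
  File "h.py", line 28, in rep
    print(s["clock"],"along mm",(a*1e3).round(2),"lat",(l*1e3).round(2),"xp,yp",(l@np.cross(yh,N)*1e3).round(2),(l@yh*1e3).round(2),"axis err deg",np.degrees(np.arccos(min(1,-R[:,2]@N))).round(2),"F",s["wrist_force"].round(1),"along",(s["wrist_force"]@N).round(1),"gap",s["finger_gap"].round(4))
                                                                                                                                                                                                                                                                              ^^^^^^^^^^^^^^^^^^^^^
AttributeError: 'float' object has no attribute 'round'
```

```bash
sed -i 's/s\["finger_gap"\].round(4)/s["finger_gap"]/' h.py
python3 - <<'E'
from h import *
s=rep()
c=calibration("wrist");im=capture("wrist")
im2=capture("scene")
cv2.imwrite("pics/w9c.png",cv2.resize(im[110:330,170:350,::-1],None,fx=2.7,fy=2.7,interpolation=cv2.INTER_CUBIC))
cv2.imwrite("pics/s9.png",cv2.resize(im2[130:220,180:280,::-1],None,fx=6,fy=6,interpolation=cv2.INTER_CUBIC))
rep()
E
```

```text
8.5 along mm 25.35 lat [-0.32 -0.14 -0.13] xp,yp -0.34 -0.17 axis err deg 0.54 F [-0.2  0.5 -1.3] along -1.1 gap 0.029820530828901667
8.6 along mm 25.65 lat [-0.09 -0.1  -0.03] xp,yp -0.09 -0.11 axis err deg 0.54 F [-0.3 -0.3 -1.6] along -1.4 gap 0.030222483744058812
```

View pics/w9c.png

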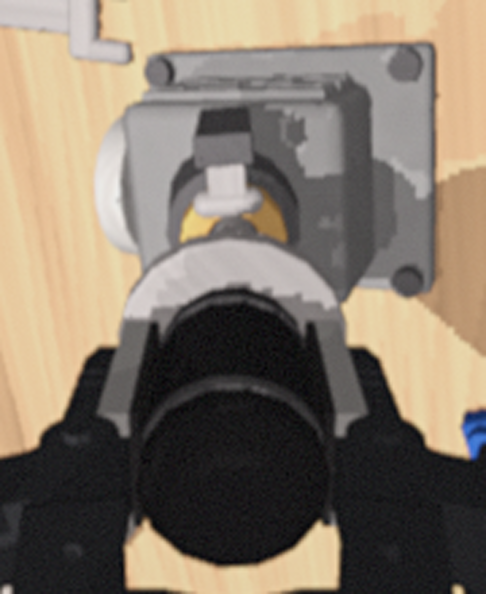

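View pics/s9.png

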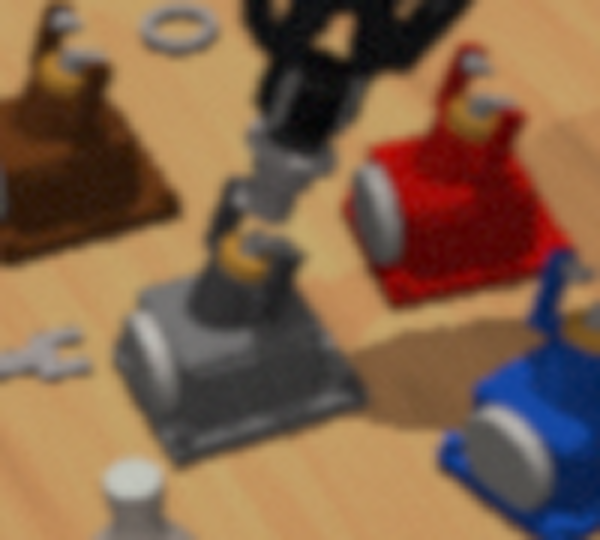

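{"method": "play_rows", "body": {"motion": "0.02 0.0016 -0.0001 -0.0037 0 0 0; 0.02 0.0031 -0.0002 -0.0074 0 0 0; 0.02 0.0047 -0.0003 -0.0111 0 0 0; 0.02 0.0047 -0.0003 -0.0111 0 0 0"}}

```text
clock: 9.1
position: [0.5914, -0.167, 0.1558]
ee_rot: [-157.2, 1.7, -98.5]
wrist_force: [0.0, 0.7, -2.4]
finger_gap: 0.0299
```

```bash
python3 -c "
from h import *
rep()"
```

```text
9.1 along mm 12.73 lat [-0.89  0.05 -0.37] xp,yp -0.96 -0.02 axis err deg 0.54 F [ 0.   0.7 -2.4] along -2.2 gap 0.02992519380449382
```

{"method": "play_rows", "body": {"motion": "0.02 0.0023 -0.0001 -0.0035 0 0 0; 0.02 0.0038 -0.0002 -0.007 0 0 0; 0.02 0.0053 -0.0004 -0.0105 0 0 0; 0.02 0.0053 -0.0004 -0.0105 0 0 0"}}

```text
clock: 9.6
position: [0.5967, -0.1674, 0.1455]
ee_rot: [-157.2, 1.7, -98.5]
wrist_force: [0.1, -0.4, -1.9]
finger_gap: 0.0302
```

```bash
python3 -c "
from h import *
rep()"
```

```text
9.6 along mm 1.09 lat [-0.05 -0.02 -0.02] xp,yp -0.05 -0.03 axis err deg 0.54 F [ 0.1 -0.4 -1.9] along -1.8 gap 0.030189035815436867
```

{"method": "play_rows", "body": {"motion": "0.02 0.0008 -0.0001 -0.0018 0 0 0; 0.02 0.0016 -0.0001 -0.0037 0 0 0; 0.02 0.0016 -0.0001 -0.0037 0 0 0"}}

```text
clock: 9.98
position: [0.5984, -0.1676, 0.1432]
ee_rot: [-157.1, 1.7, -98.5]
wrist_force: [-5.7, 0.5, 4.9]
finger_gap: 0.0299
```

```bash
python3 -c "
from h import *
rep()"
```

```text
9.975 along mm -1.6 lat [ 0.61 -0.19  0.26] xp,yp 0.68 -0.15 axis err deg 0.54 F [-5.7  0.5  4.9] along 6.7 gap 0.029931191306311698
```

{"method": "play_rows", "body": {"motion": "0.02 0.0005 -0.0001 -0.002 0 0 0; 0.02 0.0011 -0.0001 -0.0039 0 0 0; 0.02 0.0011 -0.0001 -0.0039 0 0 0"}}

```text
clock: 10.35
position: [0.5998, -0.1677, 0.1396]
ee_rot: [-157.0, 1.7, -98.5]
wrist_force: [-4.6, 1.2, 4.2]
finger_gap: 0.03
```

```bash
python3 -c "
from h import *
rep()"
```

```text
10.35 along mm -5.5 lat [ 0.6  -0.19  0.26] xp,yp 0.67 -0.14 axis err deg 0.55 F [-4.6  1.2  4.2] along 5.7 gap 0.029968381209638673
```

{"method": "play_rows", "body": {"motion": "0.02 0.0006 -0.0001 -0.002 0 0 0; 0.02 0.0013 -0.0001 -0.0039 0 0 0; 0.02 0.0013 -0.0001 -0.0039 0 0 0; 0.02 0.0013 -0.0001 -0.0039 0 0 0"}}

```text
clock: 10.85
position: [0.6008, -0.168, 0.1375]
ee_rot: [-157.0, 1.7, -98.5]
wrist_force: [-13.0, 4.5, 16.8]
finger_gap: 0.0305
```

```bash
python3 -c "
from h import *
rep()"
```

```text
10.85 along mm -7.89 lat [ 0.72 -0.38  0.31] xp,yp 0.81 -0.32 axis err deg 0.56 F [-13.    4.5  16.8] along 20.7 gap 0.030544649028279
```

{"method": "play_rows", "body": {"motion": "0.02 0.0003 -0.0001 -0.0014 0 0 0; 0.02 0.0003 -0.0001 -0.0014 0 0 0; 0.02 0.0003 -0.0001 -0.0014 0 0 0"}}

```text
clock: 11.22
position: [0.6009, -0.1681, 0.1374]
ee_rot: [-156.9, 1.7, -98.5]
wrist_force: [-20.6, 5.0, 25.0]
finger_gap: 0.0299
```

```bash
python3 - <<'E'
from h import *
rep()
im=capture("wrist")
im2=capture("scene");im3=capture("top")
cv2.imwrite("pics/w10c.png",cv2.resize(im[110:330,170:350,::-1],None,fx=2.7,fy=2.7,interpolation=cv2.INTER_CUBIC))
cv2.imwrite("pics/s10f.png",im2[:,:,::-1]);cv2.imwrite("pics/t10.png",im3[:,:,::-1])
cv2.imwrite("pics/s10.png",cv2.resize(im2[130:220,180:280,::-1],None,fx=6,fy=6,interpolation=cv2.INTER_CUBIC))
rep()
E
```

```text
11.225 along mm -8.01 lat [ 0.8  -0.51  0.35] xp,yp 0.91 -0.45 axis err deg 0.57 F [-20.6   5.   25. ] along 31.1 gap 0.029933269075034154
11.375 along mm -8.03 lat [ 0.78 -0.5   0.35] xp,yp 0.89 -0.44 axis err deg 0.57 F [-20.8   5.9  25.5] along 31.7 gap 0.030149227888043296
```

View pics/w10c.png

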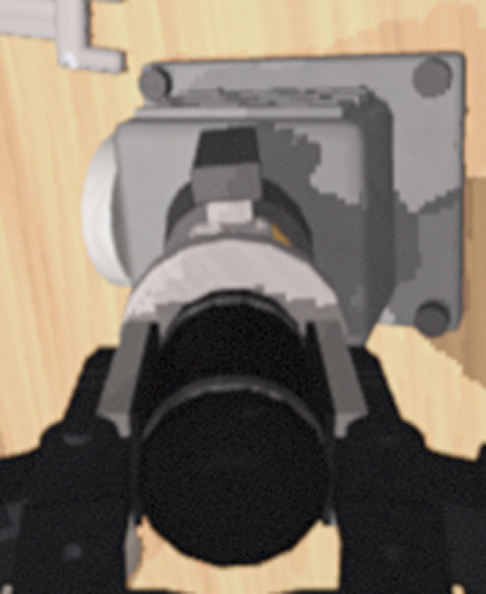

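View pics/s10.png

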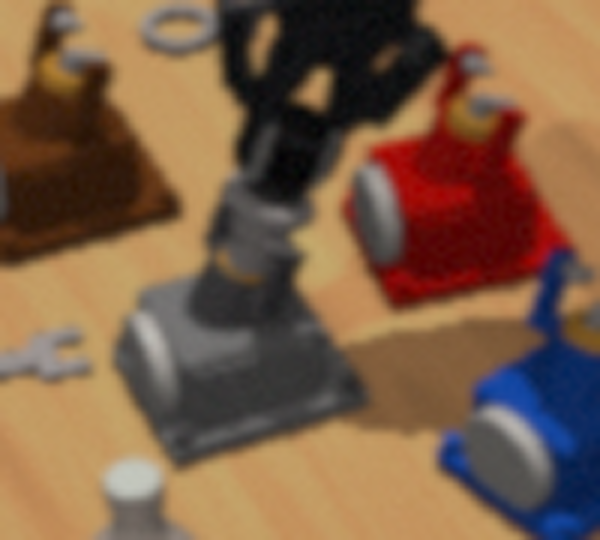

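View pics/s10f.png

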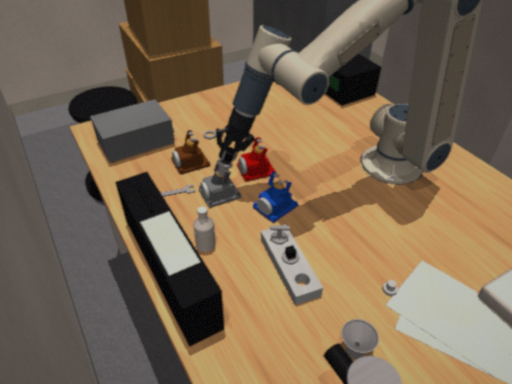

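```bash
python3 -c "
from h import *
rep()
from rig import workorder
print(workorder.close_job())"
```

```text
11.375 along mm -8.03 lat [ 0.78 -0.5   0.35] xp,yp 0.89 -0.44 axis err deg 0.57 F [-20.8   5.9  25.5] along 31.7 gap 0.030149227888043296
the job is handed in; nothing more can be done
None
```

I took the round coupler from the rack's end hole, put it over the grey housing's slanted nipple, and pressed the collar to its stop. I handed the job in at 11.4 s, still gripping with 100 N and still pushing.

**Last checks:**
- **Depth:** The mouth is about 8.0 mm below the collar's rest position. The push fell to about 6 N after the snap-through, then rose to about 32 N. The last 10 N moved it only 0.1 mm, so I take that as the hard stop.
- **Alignment:** The tilt error is about 0.6°. The position is about 1 mm off the estimated axis, and about 5–9 N of sideways force remains from it.
- **Grip:** The wrist picture shows no slip of the coupler in the fingers.
- **Other items:** The last scene picture shows the other two rack tools and the bystanders in view still in place. I did not view the final top picture.

No check failed. The jaws closing over the bead is inferred from the force drop and the depth, because the final pictures do not show it directly.

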